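# Load a track cassette on the traverser and index it to the wagon's siding

## Robot

A 6-joint arm with a two-finger parallel gripper is mounted at the origin on the work surface. World frame = base frame: x ahead of the robot, y to its left, z up, the work surface at z = 0. Lengths are in m, angles in rad, forces in N, time in s.
With the tool pointing down it reaches from about 0.375 to 0.975 m from the base axis. Payload 3.8 kg.
Tool frame: the origin (TCP) lies midway between the tips of the shut fingers; the grasp point (between the pads) lies bot.grasp_offset behind it (bot.grasp_offset is the distance from the TCP to the grasp point, in m); z points along the fingers, y is the direction in which the jaws open and shut (so a half turn about z gives the same grasp; the last joint's range is limited). The gripper opens to 85 mm and grips with 20 to 120 N. Pads are 22 mm wide; open, the fingers measure 114 mm over their backs; the gripper's body (76 mm by 85 mm) begins 54 mm behind the grasp point. The pads swing forward as they close: fully open they stand 13 mm farther back than shut.
Start: joints at [-1.244, 0.264, 1.604, -0, 1.274, -0.037], TCP at [0.24, -0.631, 0.231] pointing down, gripper open.
Joint ranges: [-2.63, 2.63], [-0.94, 2.18], [0.31, 2.57], [-1.31, 4.45], [0, 2.66], [-2.55, 2.55]. Speed limits (rad/s): [2.57, 2.57, 3.14, 3.14, 3.14, 3.14].

## Interface

Orientations are given as a rotation vector (axis times angle).
In Python, from workcell import read_state, viewer, job, bot gives the robot as it stands.
- The arm moves only by the shell command python3 -m crank 'ROWS' [FORCE]. ROWS is text: rows parted by semicolons, each of 7 numbers parted by spaces: the shift along the tool's x, y, z in mm, then the turn, a rotation vector about the tool's x, y, z in rad, then the closure in counts, from 0 (fully open) to 255 (shut). A call has 1 to 20 rows; each row is the pose to reach, as a shift and turn from the pose commanded when the call began, along the tool's axes at that moment; what a row does not reach only later rows make up. A row lasts 1/8 s, in which the tool goes at most 62.5 mm and 10.7 degrees, less where a joint would pass 70% of its speed; a pose out of reach is approached as far as the arm can. A call with a gripper value outside its range is refused whole. The fingers move at their own pace and stop on an object; FORCE is the grip in N (left out, the last holds). Time passes only in rows, so rows that repeat a pose let the fingers close. It gives the time, the measured TCP pose, the force and the opening at its end, in the units of the state.
- read_state(): the state, without advancing time (a new reading comes with each control period).
- viewer.read_camera(name): name is "side" or "top" or "wrist"; returns a dict with "pixels" (480x640x3 uint8, red, green, blue), "vertical_fov" (degrees; the focal length in pixels is half the picture's height over the tangent of half this angle, whatever the lens; pixels are square), "cx", "cy" (the principal point, pixels), "view" (4x4, takes a point from world to camera coordinates); the wrist camera has in their place "tool_from_camera" (4x4, takes a point from camera to tool coordinates, whose origin is the TCP and whose axes are the flange's). Camera axes: x right, y up, looking along -z (the intrinsics and any distortion apply to the point x, -y, -z); pixel columns grow to the right and rows downward; lengths in m; the calibration is good to about 2 mm. A picture is of the moment at which its call begins: read the wrist's pose just before it. There is no depth.
- job.finish_job(): hands the job in, once; it reports no verdict.
The state is a dict: "time": time; "q": joint angles; "joint_vel": joint speeds; "joint_torque": joint torques, N m; "tool_pos": TCP position; "tcp_rot": TCP orientation; "wrist_force": force on the tool from outside, world axes, zero at the start; "torque": the same for the moment, N m; "width": opening from 0.0 (shut) to 1.0 (fully open).
Only numpy, scipy, OpenCV 4.12 (cv2) and the standard library are available. Lean on these libraries where they do the work, as an engineer would, in place of code of your own. Each camera call takes 0.05 s, during which the arm holds its last target.

## Task

First set the empty wooden track cassette flat on the traverser's carriage, with both carriage pegs up through the holes in its floor, and let go of it. Then take the black knob of the lock plunger, pull it up, slide the carriage one hole along so that the cassette lines up with the siding on which the wagon stands (not the one with the buffer stop), and let the pin go fully home in that hole. Finish while still holding the knob with the pin fully home, do not let go or back away, and leave the wagon, the glue bottle, the wire spool and the parts box where they stand.

Things in the scene. Friction and masses are not known exactly. Their poses are not given: they have to be found in the camera images.
- traverser: Fixed plywood traverser. Origin on the table, below the seat of the centred carriage. x points from the knob end to the sidings, y left, z up. Base board x -185..95 mm, 190 wide, 18 high; steel strip (top z=30 mm, x=-140) with three 11 mm holes at y=-55, 0, 55. Siding board x 98..338 mm, 190 wide, rail tops z=55, three sidings along x at y=-55, 0, 55.
- carriage (a joint): Place of the carriage along the traverser's y, m: 0 in the middle hole (always the start), +0.055 and -0.055 in the next holes, stops at +-0.068. About 1.5 N of friction; slides only with the plunger up. A deck 170 mm long (x), 56 wide, top z=42 mm; a tab 40 mm wide on its -x end carries the plunger and knob.
- seat (a point): Centre of the carriage's top face where the cassette sits (z=42 mm); it moves with the carriage and its axes are those of the traverser. Two steel pegs, 8 mm thick with tapered tips and 9 mm high, stand at x=-55 and x=+55 mm from it.
- plunger (a joint): Lift of the spring-loaded lock plunger, in m: 0 with the pin fully home, at most 0.020. The pin (8 mm, round tip) reaches 10 mm into the strip, so it is free above 0.010; between the holes it rides on the strip at about 0.010. The spring presses it down with 3.5 N at 0 and 8.5 N at 0.020.
- knob: The plunger's upright black knob: body 22 mm thick, from 26 to 56 mm above this origin, then a cap 28 mm thick to 63 mm. Origin on the pin's axis, 30 mm above the table when the pin is home; the axis stands at x=-140 mm in the seat's frame. Rises with the plunger, slides with the carriage.
- knob_grip (a point): The place to grip the knob: on its axis, 44 mm above the knob's origin (74 mm above the table when home), below the cap. The housing below ends 22 mm lower; the carriage's tab top is 32 mm lower.
- cassette_mid (a point): Centre (18 mm above the underside) of the loose cassette: open-ended pale wood trough with brass rails, 150 mm long (its x), 50 wide (y), 36 high, walls 7, floor 10, about 160 g. Two 11 mm through holes in the floor at x=-55 and 55 mm on the centre line. Ends alike: a half turn fits as well. Starts flat on the table, left or right of the traverser.
- wagon_mid (a point): Centre of the loose red-brown box wagon, 122 x 36 x 47 mm, which stands on the +y or the -y siding; its x along the rails.
- buffer_mid (a point): Middle of the small fixed buffer stop, 36 mm wide and 26 mm high, on the other outer siding.
- partsbox_mid (a point): Centre of the loose clear parts box with a white lid, 146 x 86 x 45 mm, on the side of the traverser where the cassette is not.
- glue: White glue bottle, 40 mm thick, 100 mm high, origin at the centre of its foot.
- spool: Wire spool, 54 mm across, 28 mm high, origin at the centre of its underside.
Mind the look-alikes: they are no part of the job. What is shaped like the part that bears cassette_mid but turquoise is not meant.

How it is judged:
On the way, in this order (a step that is already met when the one before it is completed fails the run):
1. the cassette sits flat on the carriage, on both pegs, and is let go (horizontal distance between cassette_mid and seat below 0.004 m and z of cassette_mid in the frame of seat between 0.014 and 0.021 m and angle between the x axis of cassette_mid and the x axis of seat, either way round below 0.06 rad and angle between cassette_mid's own z axis and vertical below 0.05 rad and contact force between the fingers and cassette below 0.2 N), for 0.2 s.
2. the plunger is pulled up, free of its hole (horizontal distance between cassette_mid and seat below 0.004 m and z of cassette_mid in the frame of seat between 0.014 and 0.021 m and angle between the x axis of cassette_mid and the x axis of seat, either way round below 0.06 rad and angle between cassette_mid's own z axis and vertical below 0.05 rad and value of joint plunger above 0.008 m), for 0.1 s.
3. the carriage is in the hole of the wagon's siding and the pin is home (horizontal distance between cassette_mid and seat below 0.004 m and z of cassette_mid in the frame of seat between 0.014 and 0.021 m and angle between the x axis of cassette_mid and the x axis of seat, either way round below 0.06 rad and angle between cassette_mid's own z axis and vertical below 0.05 rad and ((y of wagon_mid in the frame of traverser above 0 m and value of joint carriage between 0.052 and 0.058 m) or (y of wagon_mid in the frame of traverser below 0 m and value of joint carriage between -0.058 and -0.052 m)) and value of joint plunger below 0.003 m), for 0.2 s.
At the end, for the whole second after the job is handed in: The cassette lies on the carriage on both pegs (within 4 mm and 0.06 rad, flat), the carriage stands within 3 mm of the hole of the wagon's siding, the pin is home (lift under 3 mm), all is at rest, and the fingers still hold the knob (contact force over 1.5 N) (all of step 3 and contact force between the fingers and knob above 1.5 N and linear speed of knob below 0.01 m/s); the arm keeps its last pose, push and grip.
It fails at once if the wagon is disturbed (moved over 30 mm) (distance of wagon_mid from where it was at the start of the episode above 0.03 m).
It fails at once if the glue bottle is disturbed (moved over 30 mm) (distance of glue from where it was at the start of the episode above 0.03 m).
It fails at once if the wire spool is disturbed (moved over 30 mm) (distance of spool from where it was at the start of the episode above 0.03 m).
It fails at once if the parts box is disturbed (moved over 30 mm) (distance of partsbox_mid from where it was at the start of the episode above 0.03 m).
It also fails if it takes over 58 s, if anything falls off the work surface, if the arm or the gripper's body presses on something with over 40 N, if the wrist force passes 120 N, or if a joint passes its speed limit or range.

## Working session

There is one attempt and no reset: what is moved stays moved. The work goes in short steps, Python scripts to look and compute and a shell command to move; the robot and the scene stay as the last step left them, time stands still between calls to the robot, and variables do not carry over. Pictures are saved under pics/ and viewed, and the job is handed in when it is done.

```bash
ls; mkdir -p pics; python3 - <<'E'
from workcell import read_state, viewer, job, bot
import cv2,numpy as np
print(bot.grasp_offset); print(read_state())
for n in("side","top","wrist"):
    d=viewer.read_camera(n); cv2.imwrite(f"pics/{n}0.png",d["pixels"][:,:,::-1])
    print(n,{k:(np.round(v,4).tolist() if k!="pixels" else 0) for k,v in d.items()})
E
```

```text
pics
0.0187
{'time': 0.0, 'q': array([-1.24387860e+00,  2.64744400e-01,  1.60537374e+00,  2.60404174e-05,
        1.27365312e+00, -3.69098165e-02]), 'joint_vel': array([ 0.00071254, -0.000176  , -0.00011317,  0.00024064, -0.00042015,
        0.00036991]), 'joint_torque': array([-1.26286468e-03, -5.15125036e+01, -3.67310143e+01,  8.63225932e-05,
        1.31037663e-02, -1.43683231e-06]), 'tool_pos': array([ 0.23997208, -0.6301389 ,  0.22996803]), 'tcp_rot': array([-3.08763250e+00, -5.67949647e-01,  4.55488113e-04]), 'wrist_force': array([ 0.32014291, -0.01236895,  0.65562484]), 'torque': array([0.0529554 , 0.03212267, 0.03623357]), 'width': 0.9982444169846388}
side {'pixels': 0, 'vertical_fov': 44.6264, 'cx': 319.6517, 'cy': 245.4412, 'view': [[-0.983, -0.1829, 0.0159, 0.5453], [0.1299, -0.6318, 0.7642, -0.1732], [-0.1297, 0.7533, 0.6448, -1.5103], [0.0, 0.0, 0.0, 1.0]]}
top {'pixels': 0, 'vertical_fov': 53.6621, 'cx': 325.5882, 'cy': 248.3325, 'view': [[0.0317, -0.9995, 0.0053, -0.0595], [0.9768, 0.0321, 0.2118, -0.574], [-0.2118, -0.0016, 0.9773, -1.0444], [0.0, 0.0, 0.0, 1.0]]}
wrist {'pixels': 0, 'vertical_fov': 64.996, 'cx': 319.0182, 'cy': 243.43, 'tool_from_camera': [[0.0, 0.9451, 0.3269, 0.0842], [1.0, 0.0005, -0.0014, -0.0005], [-0.0015, 0.3269, -0.9451, -0.1413], [0.0, 0.0, 0.0, 1.0]]}
```

View pics/top0.png

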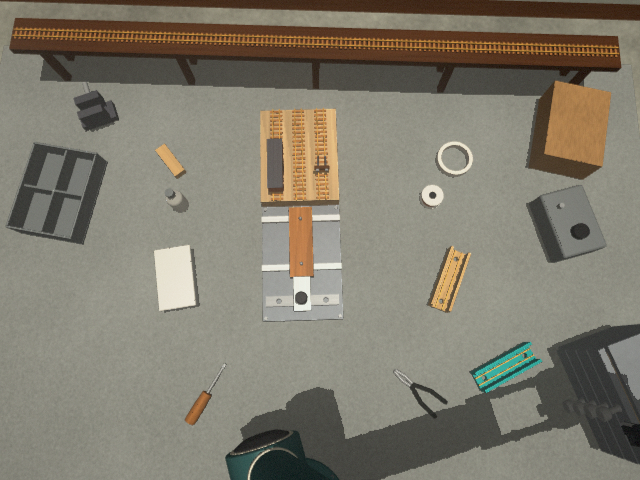

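View pics/side0.png

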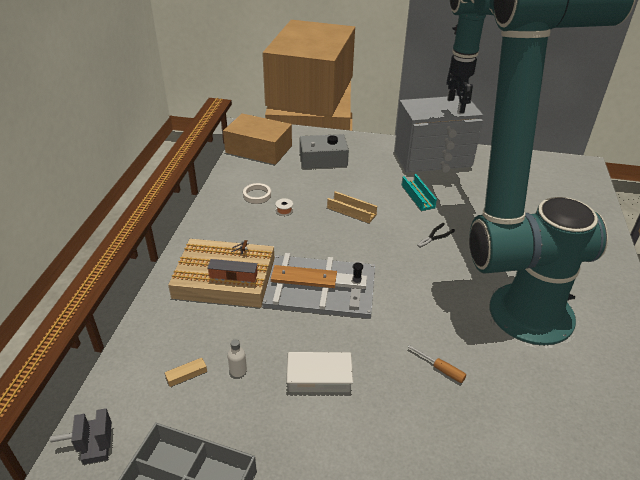

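View pics/wrist0.png

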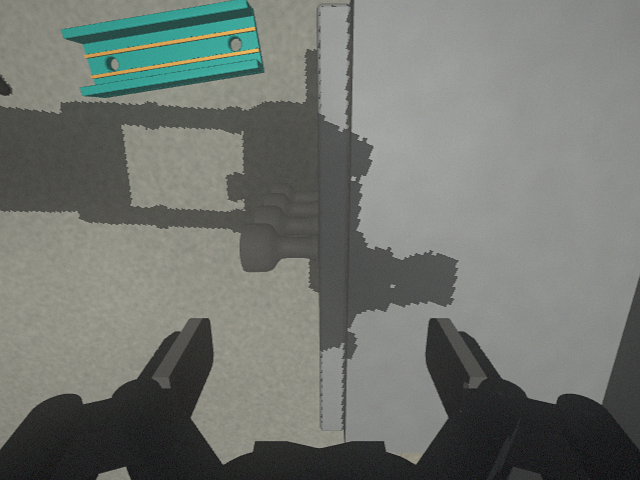

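The candidates for the cassette are the pale wood trough with brass rails at top (450,279), the turquoise trough (505,367, the look-alike) and the small solid wooden block (170,160). By the description I choose (450,279). The red-brown wagon is at (275,163), on the left (+y) siding, and the buffer stop is at (321,163). Next is a close crop and the measurements.

```bash
cat > h.py <<'E'
import numpy as np,cv2
from scipy.spatial.transform import Rotation as R
from workcell import read_state, viewer, job, bot
def cam(n):
    s=read_state(); d=viewer.read_camera(n)
    f=240/np.tan(np.radians(d["vertical_fov"])/2)
    if n=="wrist":
        T=np.eye(4);T[:3,:3]=R.from_rotvec(s["tcp_rot"]).as_matrix();T[:3,3]=s["tool_pos"]
        M=T@np.array(d["tool_from_camera"])
    else: M=np.linalg.inv(np.array(d["view"]))
    return dict(im=d["pixels"][:,:,::-1].copy(),f=f,cx=d["cx"],cy=d["cy"],M=M)
def ray(c,p):
    v=np.array([(p[0]-c["cx"])/c["f"],-(p[1]-c["cy"])/c["f"],-1.])
    return c["M"][:3,3],c["M"][:3,:3]@v
def onz(c,p,z):
    o,v=ray(c,p); return o+v*(z-o[2])/v[2]
def proj(c,P):
    q=np.linalg.inv(c["M"])@np.append(P,1); return np.array([c["cx"]+c["f"]*q[0]/-q[2],c["cy"]-c["f"]*q[1]/-q[2]])
def tri(c1,p1,c2,p2):
    o1,v1=ray(c1,p1);o2,v2=ray(c2,p2)
    A=np.stack([v1,-v2],1);t=np.linalg.lstsq(A,o2-o1,rcond=None)[0]
    a,b=o1+v1*t[0],o2+v2*t[1];return (a+b)/2,np.linalg.norm(a-b)
E
python3 - <<'E'
from h import *
c=cam("top")
for n,(x0,y0,w,h,k) in dict(cas=(415,235,80,90,6),trav=(250,190,110,140,4)).items():
    cr=cv2.resize(c["im"][y0:y0+h,x0:x0+w],None,fx=k,fy=k,interpolation=cv2.INTER_NEAREST); cv2.imwrite(f"pics/{n}1.png",cr)
hsv=cv2.cvtColor(c["im"],cv2.COLOR_BGR2HSV)
m=cv2.inRange(hsv,(10,70,90),(28,255,255)); m[:, :415]=0;m[:235]=0;m[325:]=0;m[:,495:]=0
r=cv2.minAreaRect(cv2.findNonZero(m));print(r)
ctr=onz(c,r[0],.025);print("cas",ctr)
for p in cv2.boxPoints(r): print(p,onz(c,p,.036))
for n,p,z in [("seatmid",(301,242),.042),("knobcap",(301,297),.093),("wag",(275,163),.1),("glue",(175,200),0.05),("spool",(432,196),.028),("box",(176,278),.045)]: print(n,onz(c,p,z))
E
```

```text
((449.1861877441406, 278.8892517089844), (24.129457473754883, 64.56710052490234), 19.440032958984375)
cas [ 0.5188608  -0.33720417  0.025     ]
[427.06467 305.31696] [ 0.4532613 -0.2812956  0.036    ]
[448.55386 244.43079] [ 0.60041341 -0.33474336  0.036     ]
[471.3077  252.46155] [ 0.58253893 -0.38861931  0.036     ]
[449.8185  313.34772] [ 0.43636219 -0.3338792   0.036     ]
seatmid [0.59336933 0.01811882 0.042     ]
knobcap [0.45686918 0.00996926 0.093     ]
wag [0.76745752 0.08375012 0.1       ]
glue [0.68511984 0.32489265 0.05      ]
spool [ 0.72349061 -0.29884588  0.028     ]
box [0.49703353 0.30545283 0.045     ]
```

View pics/cas1.png

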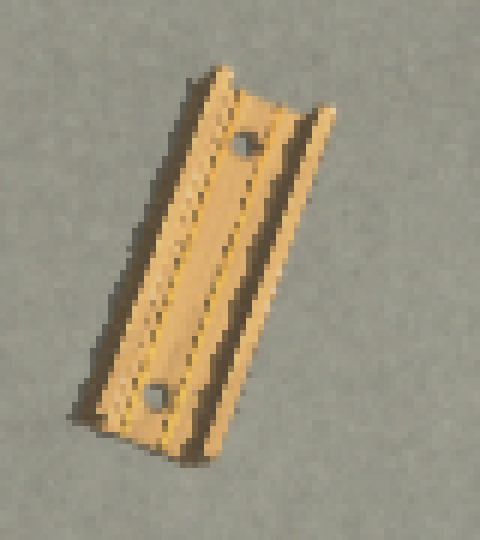

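View pics/trav1.png

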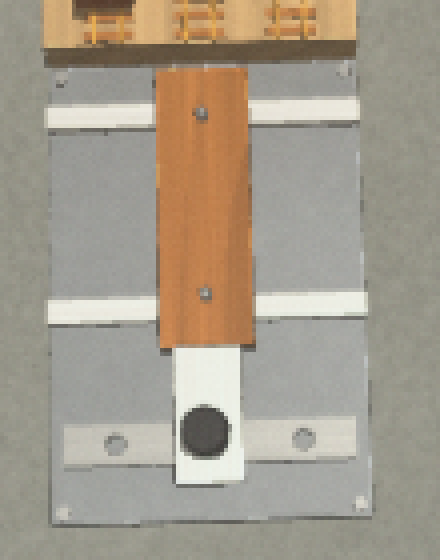

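The crop confirms an open wooden trough with two floor holes, at top pixels (456.1,258.9) and (441.3,301.2). The second crop shows the carriage pegs at (300.3,218.5) and (301.3,263.5).

```bash
cat >> h.py <<'E'
def toolrel(Pw,yaw_y=None):
    """shift in tool mm to world TCP point; turn about tool z so that tool y (mod pi) lies at world yaw"""
    s=read_state();Rm=R.from_rotvec(s["tcp_rot"]).as_matrix()
    print("tcp",s["tool_pos"].round(4),"q6 %.3f"%s["q"][5],"toolz",Rm[:,2].round(4),"F",s["wrist_force"].round(2),"w %.3f"%s["width"],"t",s["time"])
    print("shift mm",(Rm.T@(np.array(Pw)-s["tool_pos"])*1000).round(1))
    a=np.arctan2(Rm[1,1],Rm[0,1]);print("tool y yaw %.4f"%a)
    if yaw_y is not None:
        d=(yaw_y-a+np.pi/2)%np.pi-np.pi/2; print("turn tool z %.4f (or +-pi)"%(-d))
E
python3 - <<'E'
from h import *
c=cam("top")
h=[onz(c,p,.010) for p in((456.1,258.9),(441.3,301.2))]
p=[onz(c,q,.051) for q in((300.3,218.5),(301.3,263.5))]
for a in(h,p):
    d=a[0]-a[1];print((a[0]+a[1])/2,np.linalg.norm(d),np.arctan2(d[1],d[0]))
m=(h[0]+h[1])/2;d=h[0]-h[1];yaw=np.arctan2(d[1],d[0])
toolrel([m[0],m[1],.20],yaw+np.pi/2)
Rm=R.from_rotvec(read_state()["tcp_rot"]).as_matrix();print(Rm.round(3))
E
```

```text
[ 0.5188784  -0.34010198  0.01      ] 0.11090769766738676 -0.3507261151534471
[0.59427472 0.0182336  0.051     ] 0.10914791221764468 0.06443190824411799
tcp [ 0.2401 -0.6305  0.2306] q6 -0.037 toolz [-3.e-04  1.e-03 -1.e+00] F [-0.75 -0.2   0.49] w 1.002 t 0.25
shift mm [ 363.9 -172.2   30.8]
tool y yaw -1.2070
turn tool z 0.7145 (or +-pi)
[[ 0.935  0.356 -0.   ]
 [ 0.356 -0.935  0.001]
 [ 0.    -0.001 -1.   ]]
```

```bash
python3 -m crank '100 -50 0 0 0 0 0; 200 -95 0 0 0 0.2 0; 364 -172 20 0 0 0.7145 0; 364 -172 20 0 0 0.7145 0; 364 -172 20 0 0 0.7145 0; 364 -172 20 0 0 0.7145 0; 364 -172 20 0 0 0.7145 0; 364 -172 20 0 0 0.7145 0; 364 -172 20 0 0 0.7145 0; 364 -172 20 0 0 0.7145 0' 60
python3 - <<'E'
from h import *
toolrel([.5189,-.3401,.2]); print(read_state()["q"].round(3))
c=cam("wrist");cv2.imwrite("pics/w1.png",c["im"]); np.save("w1.npy",c,allow_pickle=True)
E
```

```text
time: 1.5
tool_pos: [0.5183, -0.3417, 0.2114]
tcp_rot: [3.093, -0.55, -0.0]
wrist_force: [-0.4, -0.4, -0.5]
width: 0.999
tcp [ 0.5183 -0.3417  0.2114] q6 1.300 toolz [-1.e-04 -4.e-04 -1.e+00] F [-0.39 -0.38 -0.51] w 0.999 t 1.5
shift mm [-0.  -1.7 11.4]
tool y yaw -1.9230
[-0.623  0.176  1.748 -0.     1.218  1.3  ]
```

View pics/w1.png

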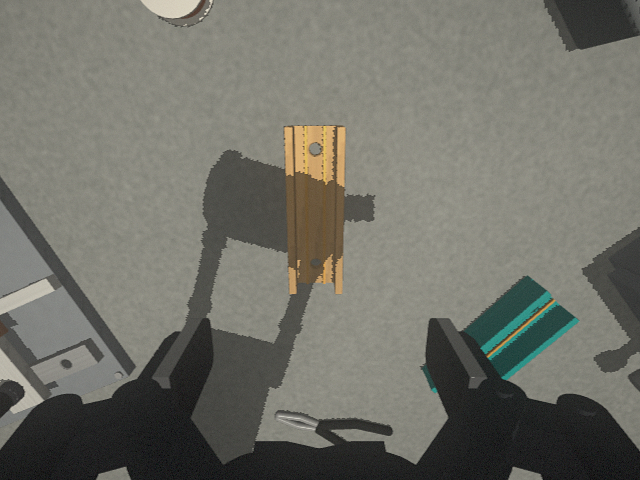

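The wrist view shows the wood cassette upright in the picture, with holes at about (315,149) and (316,265). The turquoise trough is well away to the right. I'll refine from the wrist.

```bash
python3 - <<'E'
from h import *
c=np.load("w1.npy",allow_pickle=True).item()
im=c["im"];hsv=cv2.cvtColor(im,cv2.COLOR_BGR2HSV)
m=cv2.inRange(hsv,(8,70,40),(30,255,255)); m[:,:270]=0;m[:,360:]=0;m[:110]=0;m[310:]=0
m=cv2.morphologyEx(m,cv2.MORPH_OPEN,np.ones((3,3)))
cn,_=cv2.findContours(m,cv2.RETR_CCOMP,cv2.CHAIN_APPROX_NONE)
H=[]
for k in cn:
    a=cv2.contourArea(k)
    if 30<a: 
        M=cv2.moments(k);p=(M["m10"]/M["m00"],M["m01"]/M["m00"]);print(a,p,onz(c,p,.010).round(4)); 
        if a<400:H.append(onz(c,p,.010))
# outer walls tops at z=.036: left/right edges by row
ys=np.arange(140,285,12)
L=[];Rr=[]
for y in ys:
    xs=np.where(m[y]>0)[0];L.append(onz(c,(xs.min()-.5,y),.036));Rr.append(onz(c,(xs.max()+.5,y),.036))
L=np.array(L);Rr=np.array(Rr)
w=np.linalg.norm((L-Rr),axis=1);print("width",w.round(4))
mid=(L+Rr)/2;f=cv2.fitLine(mid[:,:2].astype(np.float32),cv2.DIST_HUBER,0,.01,.01).ravel();print("axis",np.arctan2(f[1],f[0]),f)
for Lx in(L,Rr):
    g=cv2.fitLine(Lx[:,:2].astype(np.float32),cv2.DIST_HUBER,0,.01,.01).ravel();print(np.arctan2(g[1],g[0]))
if len(H)==2:
    d=H[0]-H[1];print("holes",(H[0]+H[1])/2,np.linalg.norm(d),np.arctan2(d[1],d[0]))
E
```

```text
9018.0 (314.7384675094256, 203.52110593627557) [ 0.5243 -0.3399  0.01  ]
65.0 (315.44615384615383, 261.74615384615385) [ 0.4695 -0.3203  0.01  ]
127.5 (314.7320261437908, 148.3111111111111) [ 0.571  -0.3573  0.01  ]
width [0.0504 0.0492 0.0497 0.0494 0.0491 0.0496 0.0493 0.0498 0.0494 0.0491
 0.0496 0.0502 0.0499]
axis -0.350896 [ 0.9390651  -0.34373933  0.52218384 -0.33942768]
-0.35156965
-0.35098258
holes [ 0.52028138 -0.33877033  0.01      ] 0.10799370468131096 2.7921666544432555
```

```bash
python3 -m crank '0 -3.3 60 0 0 0 0; 0 -3.3 120 0 0 0 0; 0 -3.3 160 0 0 0 0;0 -3.3 160 0 0 0 0;0 -3.3 160 0 0 0 0'
python3 - <<'E'
from h import *
toolrel([.5193,-.3385,.009],1.2198)
E
```

```text
time: 2.17
tool_pos: [0.5211, -0.3389, 0.0531]
tcp_rot: [3.092, -0.549, 0.004]
wrist_force: [0.1, 0.1, 1.3]
width: 1.0
tcp [ 0.5211 -0.3389  0.0531] q6 1.306 toolz [ 0.002  -0.0014 -1.    ] F [0.08 0.05 1.33] w 1.000 t 2.175
shift mm [-1.9  0.2 44.1]
tool y yaw -1.9225
turn tool z -0.0008 (or +-pi)
```

```bash
python3 -m crank '-1.5 0 20 0 0 0 0; -1.5 0 40 0 0 0 0; -1.5 0 44 0 0 0 0;-1.5 0 44 0 0 0 0;-1.5 0 44 0 0 0 0'
python3 - <<'E'
from h import *
toolrel([.5193,-.3385,.009],1.2198)
c=cam("wrist");cv2.imwrite("pics/w2.png",c["im"])
E
```

```text
time: 2.8
tool_pos: [0.5193, -0.3372, 0.0077]
tcp_rot: [3.093, -0.548, 0.001]
wrist_force: [0.4, 1.0, 0.5]
width: 1.004
tcp [ 0.5193 -0.3372  0.0077] q6 1.305 toolz [ 6.e-04 -4.e-04 -1.e+00] F [0.43 1.03 0.53] w 1.004 t 2.8
shift mm [ 0.5  1.3 -1.3]
tool y yaw -1.9214
turn tool z 0.0003 (or +-pi)
```

View pics/w2.png

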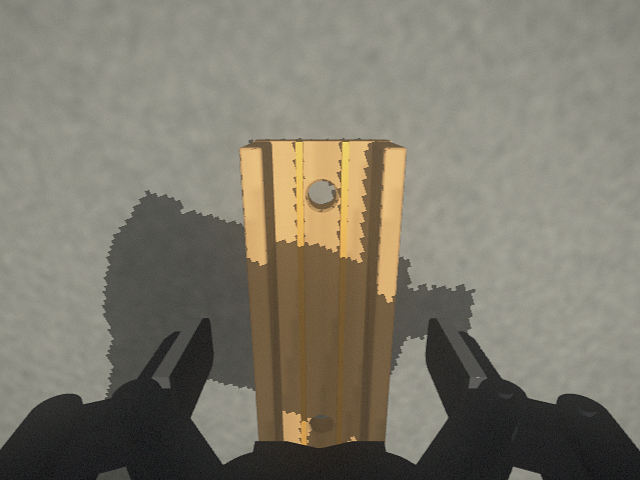

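The cassette stands centred between the open fingers (inner edges at columns 211 and 427). Now I close.

```bash
python3 -m crank '0 1 0 0 0 0 90; 0 1 0 0 0 0 150; 0 1 0 0 0 0 255;0 1 0 0 0 0 255;0 1 0 0 0 0 255;0 1 0 0 0 0 255' 45
python3 -m crank '0 0 -50 0 0 0 255;0 0 -110 0 0 0 255; 0 0 -110 0 0 0 255;0 0 -110 0 0 0 255'
python3 - <<'E'
from h import *
toolrel([.5942,.0182,.16],.0644+np.pi/2)
c=cam("wrist");cv2.imwrite("pics/w3.png",c["im"])
E
```

```text
time: 3.6
tool_pos: [0.519, -0.3382, 0.0079]
tcp_rot: [3.093, -0.548, 0.002]
wrist_force: [-0.2, -0.1, 5.8]
width: 0.571
time: 4.1
tool_pos: [0.5177, -0.3373, 0.1163]
tcp_rot: [-3.093, 0.548, 0.002]
wrist_force: [-0.3, 0.4, -2.2]
width: 0.58
tcp [ 0.5177 -0.3373  0.1163] q6 1.304 toolz [-1.4e-03  9.0e-04 -1.0e+00] F [-0.33  0.43 -2.21] w 0.580 t 4.1
shift mm [ -50.3 -360.2  -43.5]
tool y yaw -1.9214
turn tool z -0.4150 (or +-pi)
```

View pics/w3.png

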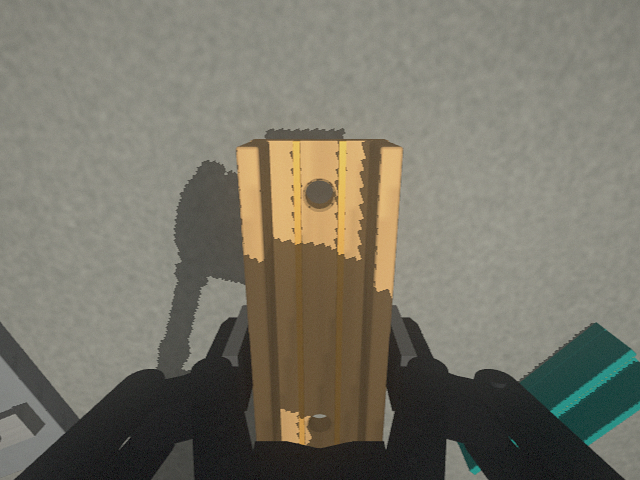

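The cassette is held square, with both holes visible at (319,193) and (319,423). I'll move to a hover behind the carriage so the wrist camera sees the pegs ahead of the cassette.

```bash
python3 - <<'E'
from h import *
toolrel([.44,.005,.26],.0644+np.pi/2)
E
```

```text
tcp [ 0.517  -0.3368  0.115 ] q6 1.304 toolz [-0.0033  0.0023 -1.    ] F [-0.4  -0.37 -2.09] w 0.578 t 4.15
shift mm [-190.2 -294.7 -143.9]
tool y yaw -1.9215
turn tool z -0.4151 (or +-pi)
```

```bash
python3 -m crank '-10 -10 -60 0 0 -0.05 255; -40 -40 -110 0 0 -0.15 255; -190 -295 -145 0 0 -0.415 255; -190 -295 -145 0 0 -0.415 255; -190 -295 -145 0 0 -0.415 255; -190 -295 -145 0 0 -0.415 255; -190 -295 -145 0 0 -0.415 255; -190 -295 -145 0 0 -0.415 255; -190 -295 -145 0 0 -0.415 255; -190 -295 -145 0 0 -0.415 255; -190 -295 -145 0 0 -0.415 255'
python3 - <<'E'
from h import *
toolrel([.44,.005,.26],.0644+np.pi/2)
c=cam("wrist");cv2.imwrite("pics/w4.png",c["im"]); np.save("w4.npy",c,allow_pickle=True)
E
```

```text
time: 5.52
tool_pos: [0.4414, 0.0033, 0.2617]
tcp_rot: [3.14, 0.098, -0.002]
wrist_force: [0.5, -0.6, -1.2]
width: 0.577
tcp [0.4414 0.0033 0.2617] q6 1.460 toolz [-1.2e-03 -1.0e-04 -1.0e+00] F [ 0.48 -0.65 -1.23] w 0.577 t 5.525
shift mm [-1.3 -1.8  1.7]
tool y yaw -1.5086
turn tool z -0.0022 (or +-pi)
```

View pics/w4.png

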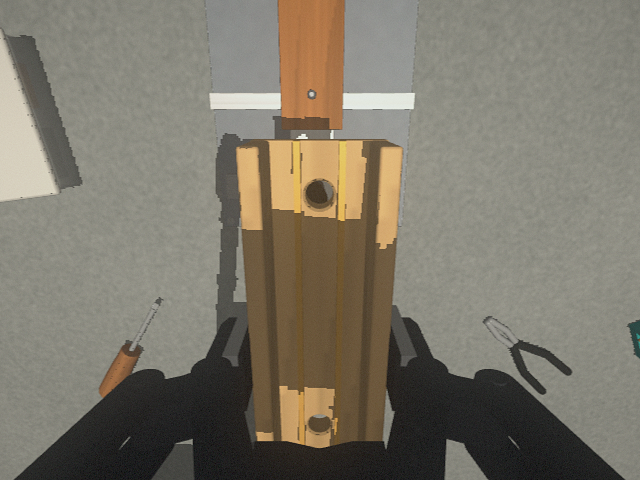

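Only the near peg is visible, at (311,94). I'll hover to the left of the carriage to see both at once.

```bash
python3 - <<'E'
from h import *
toolrel([.59,.16,.26],.0644+np.pi/2)
E
```

```text
tcp [0.4415 0.0034 0.2619] q6 1.460 toolz [-9.e-04 -0.e+00 -1.e+00] F [-0.01  0.15 -1.86] w 0.575 t 5.575
shift mm [ 158.  -147.     1.7]
tool y yaw -1.5085
turn tool z -0.0021 (or +-pi)
```

```bash
python3 -m crank '158 -147 0 0 0 0 255; 158 -147 0 0 0 0 255; 158 -147 0 0 0 0 255; 158 -147 0 0 0 0 255; 158 -147 0 0 0 0 255; 158 -147 0 0 0 0 255; 158 -147 0 0 0 0 255'
python3 - <<'E'
from h import *
toolrel([.59,.16,.26],.0644+np.pi/2)
c=cam("wrist");cv2.imwrite("pics/w5.png",c["im"]); np.save("w5.npy",c,allow_pickle=True)
E
```

```text
time: 6.45
tool_pos: [0.5891, 0.1601, 0.2624]
tcp_rot: [3.14, 0.099, -0.0]
wrist_force: [-0.1, -0.8, -2.6]
width: 0.576
tcp [0.5891 0.1601 0.2624] q6 1.733 toolz [-3.e-04 -3.e-04 -1.e+00] F [-0.14 -0.79 -2.56] w 0.576 t 6.45
shift mm [0.9 0.2 2.4]
tool y yaw -1.5078
turn tool z -0.0014 (or +-pi)
```

View pics/w5.png

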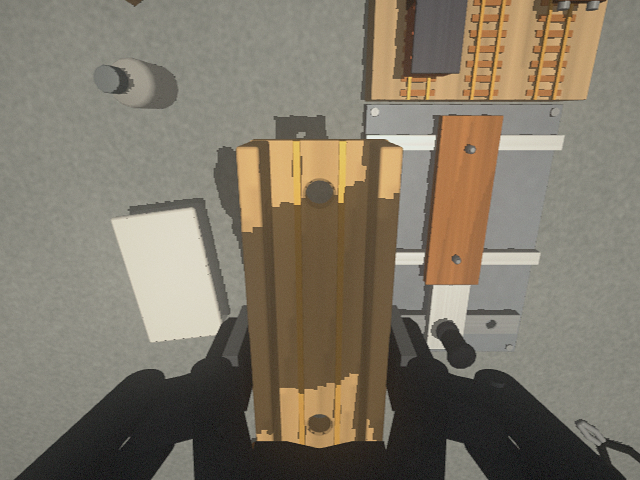

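The hover shows both pegs, at about (470,149) and (457,259). The deck edges are clear, the knob is at (455,345) and the wagon is on the left siding. I'll zoom in and measure.

```bash
python3 - <<'E'
from h import *
c=np.load("w5.npy",allow_pickle=True).item()
a=cv2.resize(c["im"][130:170,450:490],None,fx=10,fy=10,interpolation=cv2.INTER_NEAREST)
b=cv2.resize(c["im"][240:280,437:477],None,fx=10,fy=10,interpolation=cv2.INTER_NEAREST)
cv2.imwrite("pics/pegs.png",np.hstack([a,b]))
hsv=cv2.cvtColor(c["im"],cv2.COLOR_BGR2HSV)
m=cv2.inRange(hsv,(5,120,60),(17,255,255));m[:112]=0;m[290:]=0;m[:,:415]=0;m[:,515:]=0
m=cv2.morphologyEx(m,cv2.MORPH_CLOSE,np.ones((15,15)));m=cv2.morphologyEx(m,cv2.MORPH_OPEN,np.ones((5,5)))
r=cv2.minAreaRect(cv2.findNonZero(m));print(r)
k=max(cv2.findContours(m,cv2.RETR_EXTERNAL,cv2.CHAIN_APPROX_NONE)[0],key=cv2.contourArea)
P=np.array([onz(c,p[0],.042)[:2] for p in k],np.float32)
rr=cv2.minAreaRect(P*1000);print("deck mm",rr)
# held holes, in tool frame: dark blobs
g=c["im"][:,:,2]
cv2.imwrite("pics/holes.png",np.hstack([cv2.resize(c["im"][170:215,297:342],None,fx=8,fy=8,interpolation=0),cv2.resize(np.clip(c["im"][402:447,297:342].astype(int)*1.5,0,255).astype(np.uint8),None,fx=8,fy=8,interpolation=0)]))
E
```

```text
((460.5083923339844, 199.5111846923828), (60.1335563659668, 176.91465759277344), 7.969611644744873)
deck mm ((595.5375366210938, 21.80056381225586), (168.09400939941406, 57.43061065673828), 3.4698829650878906)
```

View pics/pegs.png

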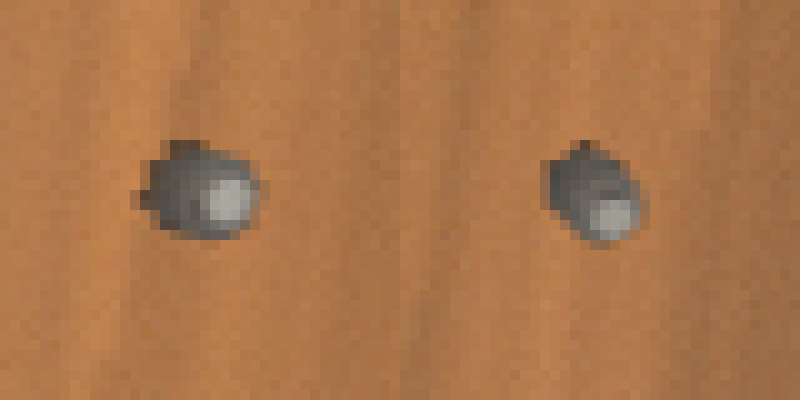

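View pics/holes.png

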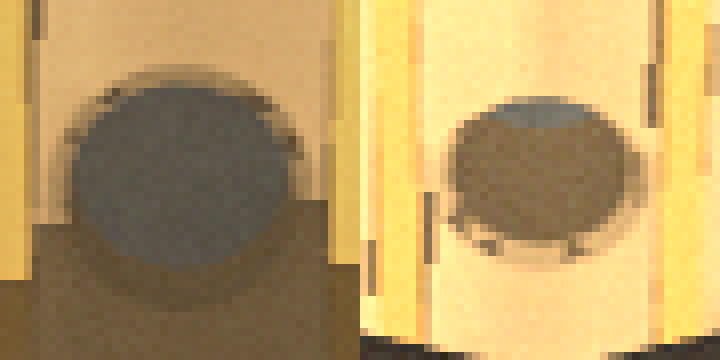

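```bash
python3 - <<'E'
from h import *
c=np.load("w5.npy",allow_pickle=True).item()
s=read_state();Rm=R.from_rotvec(s["tcp_rot"]).as_matrix();t=s["tool_pos"]
pg=[onz(c,p,.051) for p in((472.3,149.5),(457.7,261.3))]
d=pg[0]-pg[1];seat=(pg[0]+pg[1])/2;yaw=np.arctan2(d[1],d[0])
print("seat",seat,np.linalg.norm(d),yaw)
hz=t[2]+.0021
hh=[onz(c,p,hz) for p in((319.1,192.6),(319.2,423.8))]
e=hh[0]-hh[1];hm=(hh[0]+hh[1])/2;hy=np.arctan2(e[1],e[0])
print("holes mid",hm,np.linalg.norm(e),hy,"rel tool mm",(Rm.T@(hm-t)*1e3).round(2))
print("turn",-(yaw-hy))
# predicted tool target: TCP so that hole mid over seat
off=hm-t
a=yaw-hy;Rz=R.from_euler("z",a).as_matrix();tgt=seat-Rz@off;tgt[2]=.11
print("tgt",tgt);toolrel(tgt,np.arctan2(Rm[1,1],Rm[0,1])+a)
E
```

```text
seat [0.59585481 0.0203296  0.051     ] 0.109720325321895 0.06190087940616566
holes mid [0.59053286 0.16038304 0.26462419] 0.10931846875374453 0.06354952564965438 rel tool mm [ 1.34 -0.1  -2.1 ]
turn 0.001648646243488719
tgt [0.59452455 0.02014594 0.11      ]
tcp [0.5892 0.1602 0.2625] q6 1.733 toolz [ 1.e-04 -1.e-04 -1.e+00] F [-1.14  0.28 -2.45] w 0.577 t 6.5
shift mm [ -3.5 140.1 152.5]
tool y yaw -1.5078
turn tool z 0.0016 (or +-pi)
```

```bash
python3 -m crank '-3.5 60 0 0 0 0 255; -3.5 120 20 0 0 0 255; -3.5 140 80 0 0 0 255; -3.5 140 130 0 0 0 255; -3.5 140 180 0 0 0 255; -3.5 140 185 0 0 0 255;-3.5 140 185 0 0 0 255;-3.5 140 185 0 0 0 255'
python3 - <<'E'
from h import *
toolrel([.5945,.0201,.075],.0619+np.pi/2)
c=cam("wrist");cv2.imwrite("pics/w6.png",c["im"]); np.save("w6.npy",c,allow_pickle=True)
E
```

```text
time: 7.5
tool_pos: [0.5977, 0.0214, 0.0806]
tcp_rot: [3.14, 0.101, 0.009]
wrist_force: [-0.1, -0.4, -1.3]
width: 0.576
tcp [0.5977 0.0214 0.0806] q6 1.500 toolz [ 5.6e-03 -1.0e-04 -1.0e+00] F [-0.11 -0.41 -1.33] w 0.576 t 7.5
shift mm [-3.3  1.   5.6]
tool y yaw -1.5064
turn tool z 0.0025 (or +-pi)
```

View pics/w6.png

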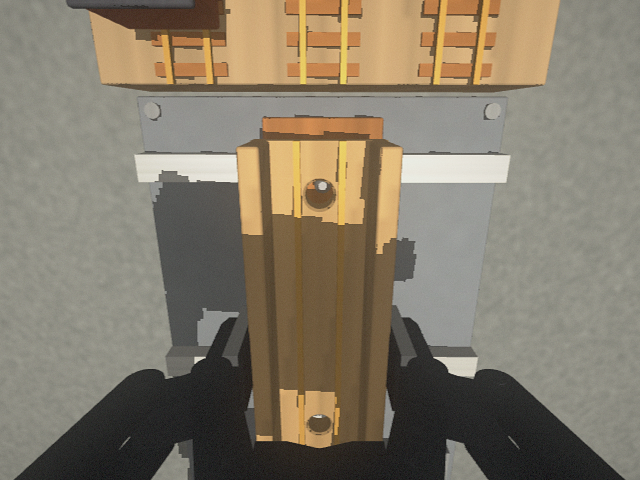

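Both pegs show through the holes, at (322,186) and (319,418). I'll let the arm settle and look again.

```bash
python3 -m crank '0 0 0 0 0 0 255;0 0 0 0 0 0 255;0 0 0 0 0 0 255'
python3 - <<'E'
from h import *
toolrel([.5945,.0201,.075],.0619+np.pi/2)
c=cam("wrist");cv2.imwrite("pics/w7.png",c["im"]); np.save("w7.npy",c,allow_pickle=True)
cv2.imwrite("pics/w7c.png",np.hstack([cv2.resize(c["im"][170:215,297:342],None,fx=8,fy=8,interpolation=0),cv2.resize(np.clip(c["im"][402:447,297:342].astype(int)*1.5,0,255).astype(np.uint8),None,fx=8,fy=8,interpolation=0)]))
E
```

```text
time: 7.92
tool_pos: [0.5953, 0.0214, 0.0775]
tcp_rot: [3.14, 0.101, 0.001]
wrist_force: [-0.1, 0.0, -1.4]
width: 0.574
tcp [0.5953 0.0214 0.0775] q6 1.501 toolz [ 3.e-04 -0.e+00 -1.e+00] F [-0.13  0.02 -1.35] w 0.574 t 7.925
shift mm [-0.9  1.3  2.5]
tool y yaw -1.5063
turn tool z 0.0026 (or +-pi)
```

View pics/w7c.png

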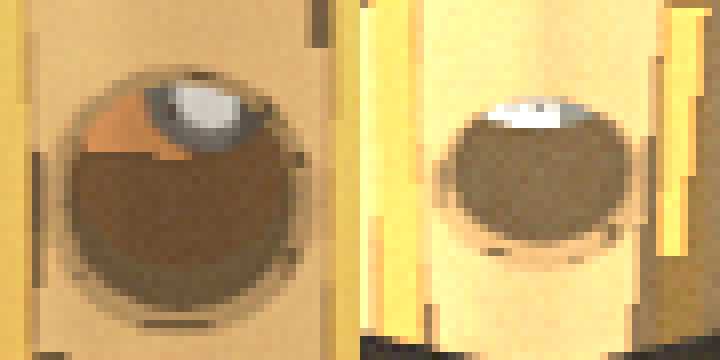

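```bash
python3 - <<'E'
from h import *
c=np.load("w7.npy",allow_pickle=True).item()
s=read_state();Rm=R.from_rotvec(s["tcp_rot"]).as_matrix();t=s["tool_pos"]
p=onz(c,(322.1,183.0),.051);h=onz(c,(319.1,193),t[2]+.0021);print(p,h,"tool shift",(Rm.T@(p-h)*1e3).round(2))
# deck: far end edges at row ~118: cols
for y in(122,128,134):
    print(y,[x for x in range(250,400) if (abs(int(c["im"][y,x,2])-int(c["im"][y,x-1,2]))>35)])
# strips/bolts check of side symmetric: deck far corners
for q in((263.5,118),(382.5,118)): print(onz(c,q,.042))
pred=np.array([.59585+.055*np.cos(.0619),.02033+.055*np.sin(.0619)]);print("peg pred",pred)
E
```

```text
[0.6498511  0.02374425 0.051     ] [0.65099752 0.02521248 0.07951197] tool shift [-1.24  1.39 28.51]
122 []
128 [259, 262, 263, 384]
134 [259, 271, 272, 276, 277, 325, 326, 341, 342, 371, 372]
[0.67555842 0.05154263 0.042     ]
[ 0.67897386 -0.00135041  0.042     ]
peg pred [0.65074466 0.02373233]
```

```bash
python3 -m crank '-1 1.3 5 0 0 0.002 255;-1 1.3 13 0 0 0.002 255;-1 1.3 13 0 0 0.002 255;-1 1.3 13 0 0 0.002 255;-1 1.3 13 0 0 0.002 255'
python3 - <<'E'
from h import *
toolrel([.5945,.0201,.062],.0619+np.pi/2)
c=cam("wrist");cv2.imwrite("pics/w8.png",c["im"]); np.save("w8.npy",c,allow_pickle=True)
cv2.imwrite("pics/w8c.png",np.hstack([cv2.resize(c["im"][170:215,297:342],None,fx=8,fy=8,interpolation=0),cv2.resize(np.clip(c["im"][402:447,297:342].astype(int)*1.5,0,255).astype(np.uint8),None,fx=8,fy=8,interpolation=0)]))
E
```

```text
time: 8.6
tool_pos: [0.5945, 0.02, 0.0644]
tcp_rot: [-3.14, -0.098, -0.001]
wrist_force: [-0.0, 0.1, -1.0]
width: 0.576
tcp [0.5945 0.02   0.0644] q6 1.500 toolz [ 3.e-04  0.e+00 -1.e+00] F [-0.03  0.13 -1.01] w 0.576 t 8.6
shift mm [ 0.  -0.1  2.4]
tool y yaw -1.5085
turn tool z 0.0004 (or +-pi)
```

View pics/w8c.png

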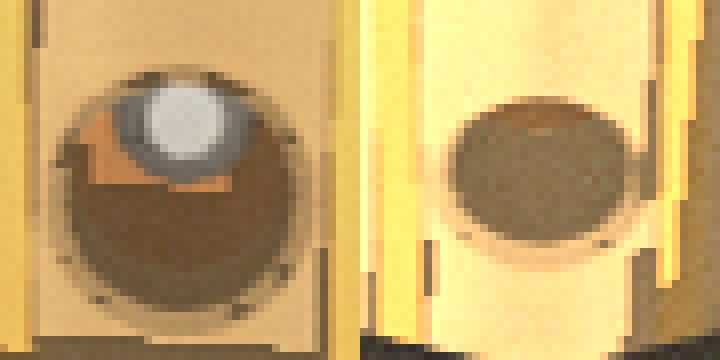

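```bash
python3 - <<'E'
from h import *
c=np.load("w8.npy",allow_pickle=True).item()
s=read_state();Rm=R.from_rotvec(s["tcp_rot"]).as_matrix();t=s["tool_pos"]
p=onz(c,(319.6,184.7),.051);h=onz(c,(319.3,193.5),t[2]+.0021);print(p,h,"tool shift",(Rm.T@(p-h)*1e3).round(2))
E
python3 -m crank '0 0 5 0 0 0 255;0 0 9 0 0 0 255;0 0 9 0 0 0 255;0 0 9 0 0 0 255'
python3 - <<'E'
from h import *
toolrel([.5945,.0201,.050],.0619+np.pi/2)
c=cam("wrist");cv2.imwrite("pics/w9.png",c["im"]); np.save("w9.npy",c,allow_pickle=True)
cv2.imwrite("pics/w9c.png",np.hstack([cv2.resize(c["im"][170:215,297:342],None,fx=8,fy=8,interpolation=0),cv2.resize(np.clip(c["im"][402:447,297:342].astype(int)*1.5,0,255).astype(np.uint8),None,fx=8,fy=8,interpolation=0)]))
E
```

```text
[0.65057713 0.02344192 0.051     ] [0.65006635 0.02356926 0.066594  ] tool shift [ 0.5   0.16 15.59]
time: 9.15
tool_pos: [0.5941, 0.02, 0.0551]
tcp_rot: [-3.14, -0.098, 0.001]
wrist_force: [-0.1, -0.2, -2.0]
width: 0.575
tcp [0.5941 0.02   0.0551] q6 1.500 toolz [-4.e-04  0.e+00 -1.e+00] F [-0.09 -0.25 -2.01] w 0.575 t 9.15
shift mm [ 0.4 -0.1  5.1]
tool y yaw -1.5085
turn tool z 0.0004 (or +-pi)
```

View pics/w9c.png

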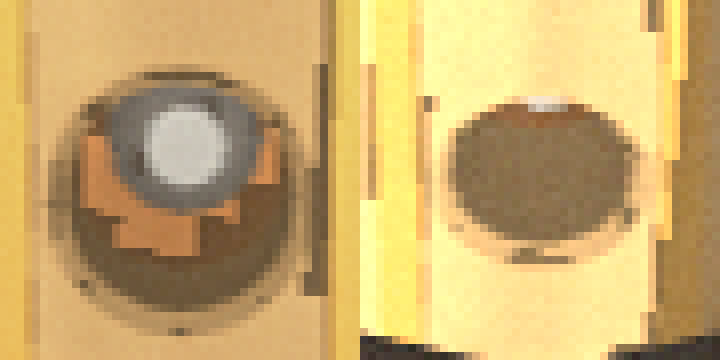

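The peg tips have entered both holes (peg 1 near the centre at (320,188), peg 2's tip at (319,414)), and the contact force is near zero. I'll go down to the seat.

```bash
python3 -m crank '0.7 0 2 0 0 0 255;0.7 0 4 0 0 0 255;0.7 0 5.5 0 0 0 255;0.7 0 5.5 0 0 0 255;0.7 0 5.5 0 0 0 255'
python3 - <<'E'
from h import *
toolrel([.5945,.0201,.050],.0619+np.pi/2)
c=cam("wrist");cv2.imwrite("pics/w10.png",c["im"])
E
```

```text
time: 9.82
tool_pos: [0.595, 0.02, 0.0499]
tcp_rot: [-3.14, -0.098, -0.0]
wrist_force: [0.7, -1.0, -0.4]
width: 0.577
tcp [0.595  0.02   0.0499] q6 1.500 toolz [ 1.e-04  0.e+00 -1.e+00] F [ 0.68 -0.99 -0.42] w 0.577 t 9.825
shift mm [-0.5 -0.1 -0.1]
tool y yaw -1.5086
turn tool z 0.0003 (or +-pi)
```

View pics/w10.png

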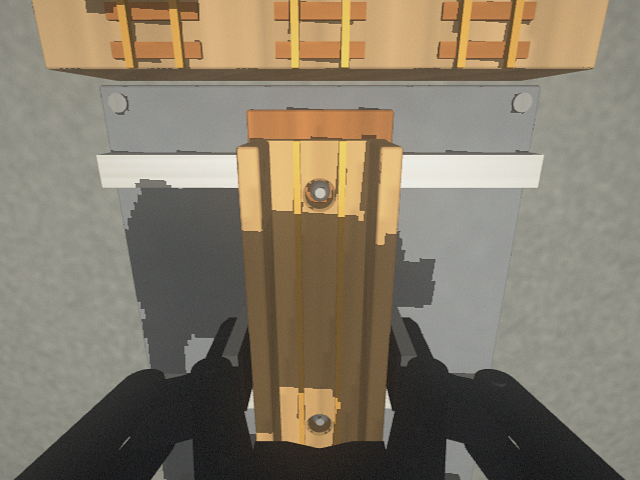

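Both pegs now stand centred in the holes, at (320,193) and (319,423). I'll press lightly, release gradually and lift.

```bash
python3 -m crank '0 0 1 0 0 0 255;0 0 1 0 0 0 255'
python3 -m crank '0 0 0 0 0 0 80;0 0 0 0 0 0 0;0 0 0 0 0 0 0;0 0 0 0 0 0 0'
python3 -m crank '0 0 -40 0 0 0 0;0 0 -90 0 0 0 0;0 0 -130 0 0 0 0;0 0 -130 0 0 0 0;0 0 -130 0 0 0 0'
python3 - <<'E'
from h import *
toolrel([.5945,.0201,.050],.0619+np.pi/2)
c=cam("wrist");cv2.imwrite("pics/w11.png",c["im"]); np.save("w11.npy",c,allow_pickle=True)
E
```

```text
time: 10.12
tool_pos: [0.595, 0.02, 0.0498]
tcp_rot: [-3.14, -0.098, 0.0]
wrist_force: [-4.4, -0.9, 6.3]
width: 0.575
time: 10.62
tool_pos: [0.5949, 0.02, 0.0486]
tcp_rot: [3.14, 0.098, -0.0]
wrist_force: [0.3, -0.2, -0.2]
width: 1.001
time: 11.25
tool_pos: [0.5946, 0.02, 0.1783]
tcp_rot: [-3.14, -0.098, 0.001]
wrist_force: [-0.2, 0.6, -0.6]
width: 1.0
tcp [0.5946 0.02   0.1783] q6 1.500 toolz [-5.e-04  0.e+00 -1.e+00] F [-0.17  0.62 -0.58] w 1.000 t 11.25
shift mm [-0.000e+00 -1.000e-01  1.283e+02]
tool y yaw -1.5084
turn tool z 0.0004 (or +-pi)
```

View pics/w11.png

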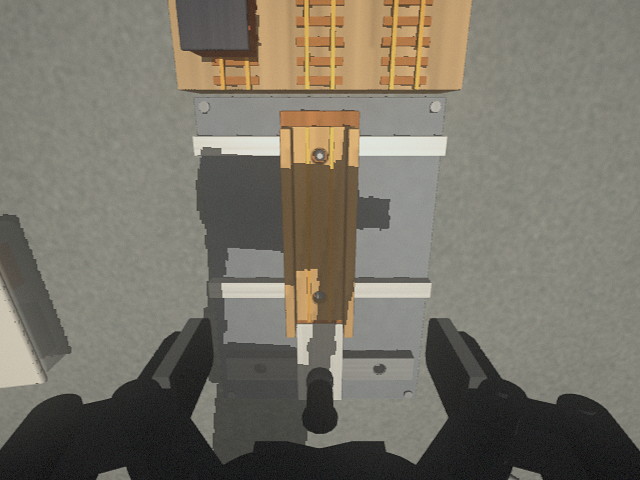

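The cassette sits flat on the deck with pegs in both holes (320,155 and 319,296). The knob stands at (320,400). Next I measure the knob.

```bash
python3 - <<'E'
from h import *
c=np.load("w11.npy",allow_pickle=True).item()
cv2.imwrite("pics/k.png",cv2.resize(np.clip(c["im"][355:445,275:365].astype(int)*2,0,255).astype(np.uint8),None,fx=6,fy=6,interpolation=0))
P=np.array([.5955-.14*np.cos(.0622),.0200-.14*np.sin(.0622),.093]);print(P,proj(c,P))
toolrel([P[0],P[1],.120],.0622+np.pi/2)
t=cam("top");print("top",proj(t,P));cv2.imwrite("pics/k2.png",cv2.resize(t["im"][280:320,280:330],None,fx=10,fy=10,interpolation=0))
E
```

```text
[0.45577073 0.01129761 0.093     ] [319.22926491 423.02617779]
tcp [0.5939 0.0201 0.1773] q6 1.500 toolz [-0.0024  0.     -1.    ] F [ 0.03  0.3  -1.4 ] w 1.000 t 11.3
shift mm [-1.383e+02  1.000e-01  5.770e+01]
tool y yaw -1.5085
turn tool z 0.0001 (or +-pi)
top [300.3789182  297.47623359]
```

View pics/k.png

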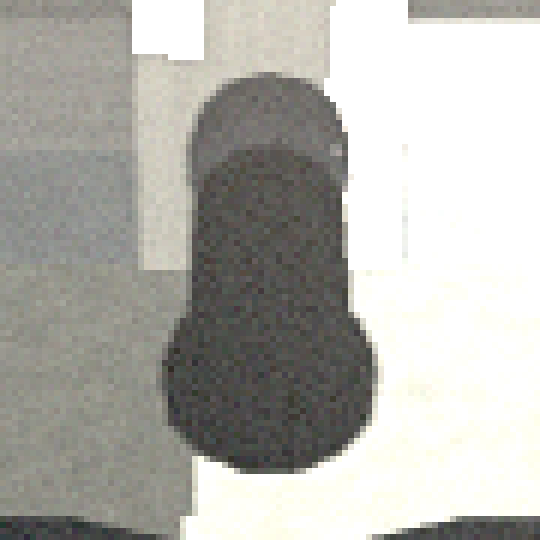

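View pics/k2.png

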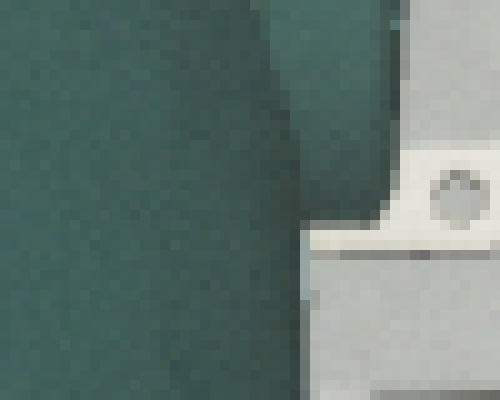

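The top view is blocked by the arm. The wrist view puts the knob cap at (320,418), which agrees with the peg-based prediction within a few mm. I'll move above it.

```bash
python3 -m crank '-60 0 0 0 0 0 0;-110 0 0 0 0 0 0;-138 0 30 0 0 0 0;-138 0 50 0 0 0 0;-138 0 55 0 0 0 0;-138 0 55 0 0 0 0;-138 0 55 0 0 0 0;-138 0 55 0 0 0 0'
python3 - <<'E'
from h import *
toolrel([.4562,.0113,.056],.0622+np.pi/2)
c=cam("wrist");cv2.imwrite("pics/w12.png",c["im"]); np.save("w12.npy",c,allow_pickle=True)
print(proj(c,[.4560,.0113,.093]))
E
```

```text
time: 12.35
tool_pos: [0.4582, 0.0114, 0.1246]
tcp_rot: [3.14, 0.098, 0.002]
wrist_force: [-0.1, 0.2, 0.1]
width: 1.002
tcp [0.4582 0.0114 0.1246] q6 1.479 toolz [ 0.0015 -0.     -1.    ] F [-0.13  0.21  0.14] w 1.002 t 12.35
shift mm [-2.1  0.  68.6]
tool y yaw -1.5084
turn tool z 0.0002 (or +-pi)
[319.34900172 292.81662729]
```

View pics/w12.png

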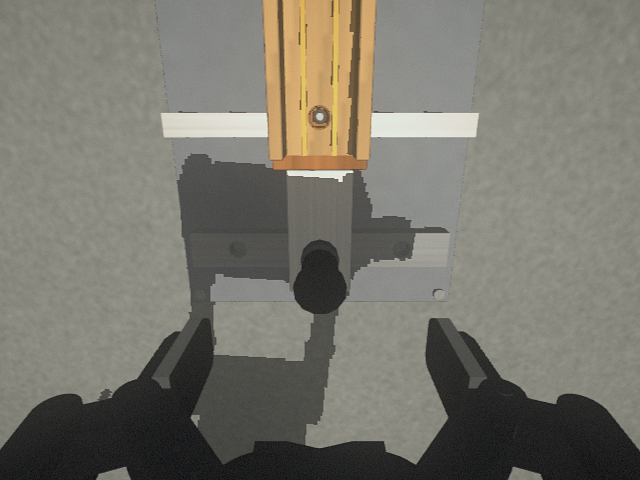

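The cap's centre is at (320,290), and the prediction was (319,293). The knob lies midway between the fingers, so I descend and grip.

```bash
python3 -m crank '-1 0 30 0 0 0 0;-1 0 55 0 0 0 0;-1 0 67 0 0 0 0;-1 0 67 0 0 0 0;-1 0 67 0 0 0 0;-1 0 67 0 0 0 0'
python3 - <<'E'
from h import *
toolrel([.4565,.0113,.056],.0622+np.pi/2)
E
```

```text
time: 13.15
tool_pos: [0.4573, 0.0113, 0.0579]
tcp_rot: [3.14, 0.098, 0.003]
wrist_force: [-0.1, -0.8, -0.3]
width: 1.0
tcp [0.4573 0.0113 0.0579] q6 1.479 toolz [ 2.2e-03 -1.0e-04 -1.0e+00] F [-0.06 -0.84 -0.26] w 1.000 t 13.15
shift mm [-0.8 -0.   1.9]
tool y yaw -1.5085
turn tool z 0.0001 (or +-pi)
```

```bash
python3 -m crank '-0.5 0 1 0 0 0 120;-0.5 0 1 0 0 0 200;-0.5 0 1 0 0 0 255;-0.5 0 1 0 0 0 255;-0.5 0 1 0 0 0 255;-0.5 0 1 0 0 0 255;-0.5 0 1 0 0 0 255' 70
python3 - <<'E'
from h import *
toolrel([.4565,.0113,.056],.0622+np.pi/2)
c=cam("wrist");cv2.imwrite("pics/w13.png",c["im"])
E
```

```text
time: 14.02
tool_pos: [0.4559, 0.0113, 0.0561]
tcp_rot: [3.14, 0.098, 0.0]
wrist_force: [-2.2, -0.0, 5.1]
width: 0.292
tcp [0.4559 0.0113 0.0561] q6 1.479 toolz [ 2.e-04 -1.e-04 -1.e+00] F [-2.18 -0.01  5.09] w 0.292 t 14.025
shift mm [0.6 0.  0.1]
tool y yaw -1.5085
turn tool z 0.0001 (or +-pi)
```

View pics/w13.png

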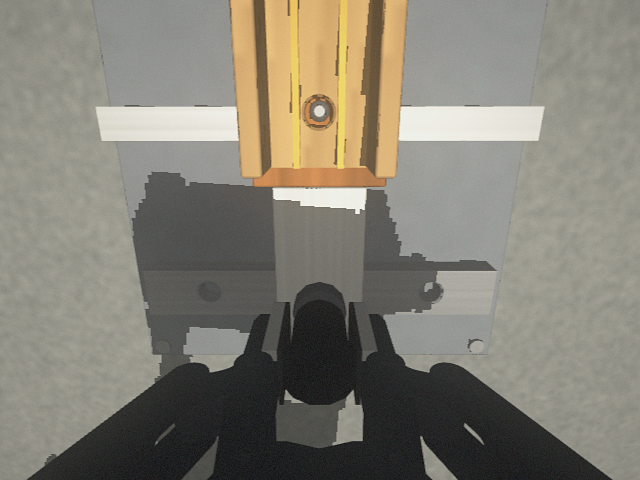

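The width is about 25 mm and the fingers hold the knob body below the cap. I'll pull up 15 mm.

```bash
python3 -m crank '0 0 -4 0 0 0 255;0 0 -8 0 0 0 255;0 0 -12 0 0 0 255;0 0 -15 0 0 0 255;0 0 -15 0 0 0 255;0 0 -15 0 0 0 255'
python3 - <<'E'
from h import *
toolrel([.4565,.0113,.056],.0622+np.pi/2)
c=cam("wrist");cv2.imwrite("pics/w14.png",c["im"])
c=cam("side");cv2.imwrite("pics/s14.png",cv2.resize(c["im"][220:330,250:400],None,fx=5,fy=5))
E
```

```text
time: 14.82
tool_pos: [0.4555, 0.0113, 0.0705]
tcp_rot: [3.14, 0.098, -0.0]
wrist_force: [2.8, -1.8, -7.6]
width: 0.288
tcp [0.4555 0.0113 0.0705] q6 1.479 toolz [-3.e-04 -1.e-04 -1.e+00] F [ 2.83 -1.81 -7.61] w 0.288 t 14.825
shift mm [ 1.   0.1 14.5]
tool y yaw -1.5085
turn tool z 0.0001 (or +-pi)
```

View pics/w14.png

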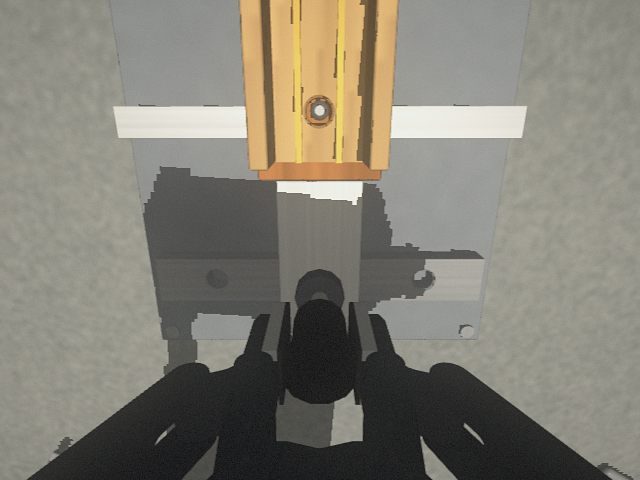

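View pics/s14.png

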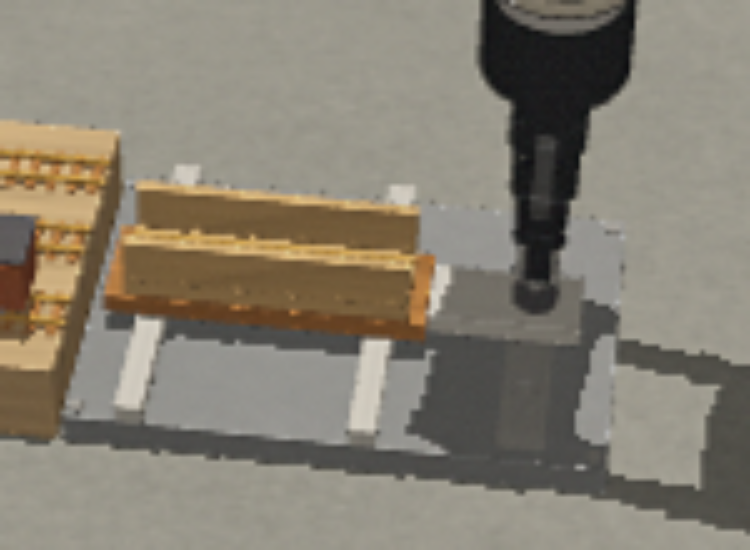

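The plunger is up: 14.4 mm of lift, with a 7.6 N spring reading, and the knob has not slipped in the fingers. The cassette is still flat. I'll slide toward the wagon's +y siding, which is −y in the tool frame.

```bash
python3 -m crank '0 -5 0 0 0 0 255;0 -12 0 0 0 0 255;0 -20 0 0 0 0 255;0 -28 0 0 0 0 255;0 -36 0 0 0 0 255;0 -44 0 0 0 0 255;0 -50 0 0 0 0 255;0 -55 0 0 0 0 255;0 -55 0 0 0 0 255;0 -55 0 0 0 0 255;0 -55 0 0 0 0 255'
python3 - <<'E'
from h import *
# expected TCP: start (.4555,.0113) + 55 mm along traverser y
y=.0622; toolrel([.4555-.055*np.sin(y),.0113+.055*np.cos(y),.0561],.0622+np.pi/2)
c=cam("wrist");cv2.imwrite("pics/w15.png",c["im"])
E
```

```text
time: 16.3
tool_pos: [0.4522, 0.0664, 0.0707]
tcp_rot: [-3.14, -0.097, 0.0]
wrist_force: [0.4, 1.7, -7.1]
width: 0.292
tcp [0.4522 0.0664 0.0707] q6 1.599 toolz [-3.e-04  4.e-04 -1.e+00] F [ 0.42  1.65 -7.06] w 0.292 t 16.3
shift mm [-0.1  0.2 14.6]
tool y yaw -1.5088
turn tool z -0.0002 (or +-pi)
```

View pics/w15.png

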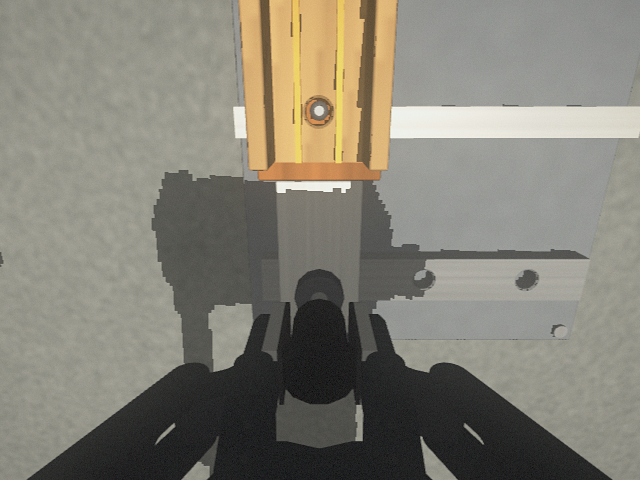

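The carriage moved with the knob. The middle hole now shows at (424,280), where the right-hand hole was before, so it is one hole along. I'll lower the pin.

```bash
python3 -m crank '0 0 3 0 0 0 255;0 0 6 0 0 0 255;0 0 9 0 0 0 255;0 0 12 0 0 0 255;0 0 14 0 0 0 255;0 0 15 0 0 0 255;0 0 15 0 0 0 255;0 0 15 0 0 0 255'
python3 - <<'E'
from h import *
y=.0622; toolrel([.4555-.055*np.sin(y),.0113+.055*np.cos(y),.0561],.0622+np.pi/2)
c=cam("wrist");cv2.imwrite("pics/w16.png",c["im"])
c=cam("side");cv2.imwrite("pics/s16.png",cv2.resize(c["im"][220:330,250:400],None,fx=5,fy=5))
E
```

```text
time: 17.35
tool_pos: [0.4524, 0.0662, 0.0562]
tcp_rot: [3.14, 0.098, 0.0]
wrist_force: [-2.9, 1.0, 0.3]
width: 0.289
tcp [0.4524 0.0662 0.0562] q6 1.599 toolz [ 2.e-04 -0.e+00 -1.e+00] F [-2.89  0.98  0.25] w 0.289 t 17.35
shift mm [-0.4  0.   0.1]
tool y yaw -1.5085
turn tool z 0.0001 (or +-pi)
```

View pics/w16.png

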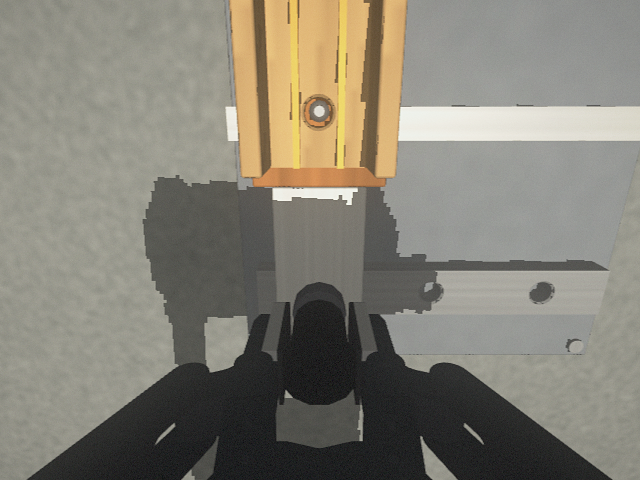

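View pics/s16.png

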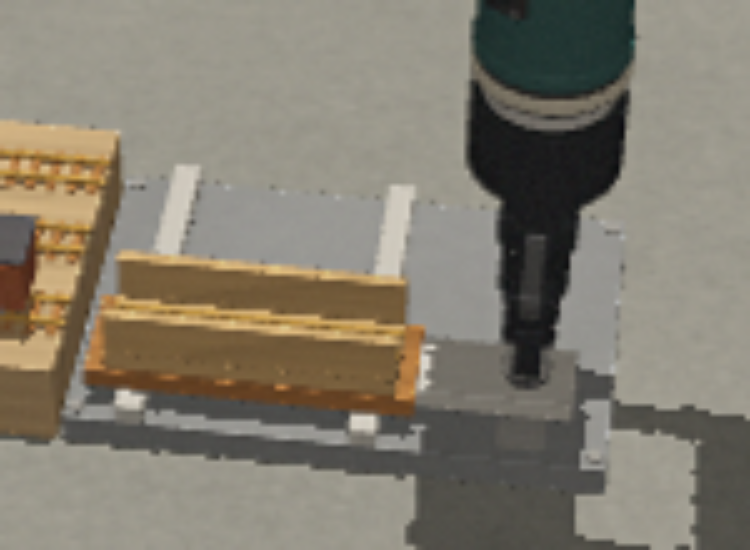

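The pin is home: TCP z is 56.2 mm against 56.1 mm before the pull, and the knob and housing look the same as in the earlier home picture. I'll press down a touch more, let it settle and check once.

```bash
python3 -m crank '0 0 1 0 0 0 255;0 0 1 0 0 0 255;0 0 1 0 0 0 255;0 0 1 0 0 0 255;0 0 1 0 0 0 255'
python3 - <<'E'
from h import *
s=read_state();print(s["tool_pos"],s["wrist_force"],s["width"],s["joint_vel"].round(4),s["time"])
c=cam("wrist");cv2.imwrite("pics/w17.png",c["im"])
E
```

```text
time: 18.08
tool_pos: [0.4527, 0.0663, 0.056]
tcp_rot: [3.14, 0.098, 0.001]
wrist_force: [-5.2, 1.0, 8.2]
width: 0.29
[0.45267998 0.06627248 0.05599679] [-5.19966122  0.99757315  8.19000669] 0.2902356323815621 [ 0.0025  0.0019 -0.0028 -0.0001  0.0025 -0.002 ] 18.075
```

View pics/w17.png

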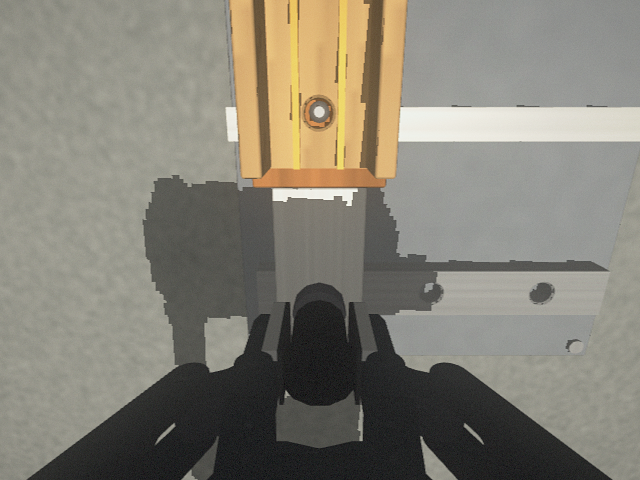

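Pressing one more millimetre only raised the force to 8 N without any movement, so the pin is on its stop. Everything is at rest, so I hand the job in.

```bash
python3 -c "
from workcell import job
print(job.finish_job())"
```

```text
the job is handed in; nothing more can be done
None
```

I set the wooden cassette on both carriage pegs and let it go. I then gripped the knob, pulled the plunger up about 14 mm, slid the carriage 55 mm to the wagon's +y siding, let the pin go home, and handed in at about 18 s still holding the knob. `finish_job` gives no verdict.

**Pin and carriage:**
- The tool moved within 0.5 mm of one hole spacing, and the strip's holes shifted by one hole in the wrist view.
- Tool height with the pin home was 56.0 mm, against 56.1 mm before the pull. Pressing 1 mm further only raised the force to about 8 N, so the pin is on its stop.

**Grip:** The fingers are still closed on the knob at a 70 N grip setting. The opening read about 25 mm for a 22 mm body; I put this down to how the gripper reports width. There was no sign of slip.

**Cassette:** After placing, both pegs showed through the holes and it lay flat. In the last wrist picture only the near peg is in view, still centred, and the side view after the slide shows it flat.

**Disagreements:** The top camera and the wrist camera differed by about 2 mm on the seat position, so I went by the pegs seen through the holes. The arm blocked the top view of the knob, so that position came from the wrist camera and the peg positions.

**Loose items:** I did not touch the wagon, glue bottle, spool or parts box, and the arm did not go near them. I did not measure their positions again at the end.

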